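Pack the reference block and probe its marked spot

TASK

Lay the blue-and-white slide box and the sloping metal reference block end to end in the narrow blue open tray, both flat on its floor, and let go of them. Then take the yellow spring-tipped probe out of its grey stand and hold its tip lightly on the white spot in the middle of the red ring on the packed block, with the probe square to the sloping face and the brass tip pushed in about half its travel. Finish while still holding the probe there; leave the covered dish, the vial and the brass weight alone.

Things in the scene. Friction and masses are not known exactly. Their poses are not given: they have to be found in the camera images.
- tray: narrow open blue tray, fixed to the bench, outside 50 (x) by 158 (y) by 22 high; walls and floor 4 thick, so inside 42 by 150 and 18 deep. Origin: centre of its underside; y is its long axis, z up. Tall fixed instruments stand right of the work (y below -30, 190 high, an eyepiece arm and lamp higher) and behind it (x above 720): swing in from above, close to the base (mm)
- tray_in (a point): centre of the tray's inner floor, 4 above the bench; axes as the tray's (mm)
- slide_box: closed box of glass slides, blue with a white lid, 36 (x) by 84 (y) by 34 high, 90 g. Origin: centre of its underside; y is its long axis (mm)
- block: grey metal reference block, 36 (x) by 60 (y), about 220 g; its sides are upright and its top face slopes by 20 degrees: 54 high at its -y end falling to 32 at its +y end (43 in the middle). Origin: centre of its underside. It may lie in the tray either way round, its y along the tray's y (mm)
- target (a point): the marked spot on the middle of the block's sloping top face, 43 above the block's underside: white disc 11 across in a red ring 18 across. z is the face's outward normal (mm)
- stand: grey probe stand, fixed to the bench, 46 by 46 by 42 high with an upright through hole 18 across. Origin: centre of its underside (mm)
- probe: probe, 80 g: yellow square grip 20 by 20, z = 0 to 40, black cap to z = 44; below it a round steel nose 13 across to z = -24, then a brass spring tip 6 across with a ball end at z = -38. Origin: on the axis, at the underside of the square grip, which rests on the stand's top (the nose hangs in the hole with 2 mm of play all round). z runs from tip to cap, x and y square to the flats (mm)
- probe_tip (a point): the end of the probe's brass tip, on the probe's axis; moves with the tip, z as the probe's (mm)
- plunger (a joint): how far the brass tip is pushed into the probe: 0 m fully out, 0.012 m fully in (stop). Spring 0.9 N when out, 2.7 N at half travel (0.006), 4.5 N fully in
- petri_dish: bystander: clear covered dish 62 across, 15 high. Origin: centre of its underside (mm)
- vial: bystander: brown vial with a blue cap, 23 across, 62 high. Origin: centre of its underside (mm)
- weight: bystander: brass calibration weight with a knob, 24 across, 34 high. Origin: centre of its underside (mm)
Things that resemble listed ones, but are neither listed nor needed, are in the scene too. Of the things like the probe, leave any that is pink; of the rest the larger one is meant.

How it is judged (in metres and radians):
On the way, in this order (a step that is already met when the one before it is completed fails the run):
1. slide box and block both lie flat in the tray, let go (x of slide_box in the frame of tray_in between -0.007 and 0.007 m and y of slide_box in the frame of tray_in between -0.036 and 0.036 m and z of slide_box in the frame of tray_in between -0.004 and 0.004 m and angle between each of slide_box, block's own z axis and vertical below 0.07 rad and x of block in the frame of tray_in between -0.007 and 0.007 m and y of block in the frame of tray_in between -0.048 and 0.048 m and z of block in the frame of tray_in between -0.004 and 0.004 m and contact force between the fingers and slide_box below 0.1 N and contact force between the fingers and block below 0.1 N), for 0.2 s.
2. the probe is out of its stand, in the fingers (distance between probe and stand above 0.09 m and contact force between the fingers and probe above 0.5 N), for 0.1 s.
At the end, for the whole second after the job is handed in: Slide box and block flat in the tray (within 4 mm of its floor), not touched by the fingers; probe held still in the fingers, tip within 6 mm of the spot's middle, within 8 degrees of square to the face, brass tip pushed in 2 to 10.5 mm of 12, pressing with 0.5 to 7 N (all of step 1 and distance between probe_tip and target below 0.006 m and angle between the z axis of probe and the z axis of target, either way round below 0.14 rad and value of joint plunger between 0.002 and 0.0105 m and contact force between probe and block between 0.5 and 7 N and contact force between the fingers and probe above 1 N and contact force between probe and stand below 0.1 N and linear speed of probe below 0.02 m/s); the arm keeps its last pose, push and grip.
It fails at once if the covered dish was moved (20 mm) (distance of petri_dish from where it was at the start of the episode above 0.02 m).
It fails at once if the vial was moved (20 mm) (distance of vial from where it was at the start of the episode above 0.02 m).
It fails at once if the brass weight was moved (20 mm) (distance of weight from where it was at the start of the episode above 0.02 m).
It fails at once if the probe was rammed into the block (over 15 N) (contact force between probe and block above 15 N).
It also fails if it takes over 72 s, if anything falls off the work surface, if the arm or the gripper's body presses on something with over 40 N, if the wrist force passes 120 N, or if a joint passes its speed limit or range.

ROBOT

A 7-joint arm with a two-finger parallel gripper is mounted at the origin on a cart in front of the work surface, level with it; the furniture and walls round the work are solid. World frame = base frame: x ahead of the robot, y to its left, z up, the work surface at z = 0. Lengths are in mm, angles in rad, forces in N, time in s.
With the tool pointing down it reaches from about 400 to 875 mm from the base axis. Payload 6.5 kg.
Tool frame: the origin (TCP) lies on the centre line of the jaws, within the pads' length; the fingertips stand 25 mm ahead of it and the grasp point (between the pads) lies 6 mm ahead of it; z points along the fingers, y is the line along which they close (so a half turn about z gives the same grasp; the last joint's range is limited). The gripper opens to 85 mm and grips with 20 to 120 N. Pads are 22 mm wide; open, the fingers measure 114 mm over their backs; the gripper's body (76 mm by 85 mm) begins 54 mm behind the grasp point. The pads swing forward as they close: fully open they stand 13 mm farther back than shut.
Start: joints at [-1.194, 0.536, -0.004, 1.538, 0.003, 1.067, -0.071], TCP at [278.5, 587.306, 256.29] pointing down, gripper open.
Joint ranges: [-2.7, 2.7], [-0.37, 2.16], [-1.27, 1.26], [0.24, 2.4], [-1.31, 4.45], [0.19, 1.91], [-2.76, 2.76]. Speed limits (rad/s): [2.39, 2.39, 3.14, 3.14, 3.14, 3.14, 3.14].

INTERFACE

Orientations are given as a rotation vector (axis times angle).
In Python, from plant import readout, imaging, ctrl gives the robot as it stands. The module is installed in compiled form; this text tells all that it offers.
- The arm moves only by the shell command python3 -m handwheel 'ROWS' [FORCE]. ROWS is JSON, a list of rows, each a list of 3 entries, a list of its own where there are three numbers: the finger opening in cm, from 0 to 8.54, then the shift along the tool's x, y, z in cm, then the turn about the tool's z in degrees. A call has 1 to 8 rows; each row is the pose to reach, as a shift and turn from the pose commanded when the call began, along the tool's axes at that moment; what a row does not reach only later rows make up. A row lasts 1/8 s, in which the tool goes at most 62.5 mm and 10.7 degrees, less where a joint would pass 70% of its speed; a pose out of reach is approached as far as the arm can. A call with a gripper value outside its range is refused whole. The fingers move at their own pace and stop on an object; FORCE is the grip in N (left out, the last holds). Time passes only in rows, so rows that repeat a pose let the fingers close. It gives the time, the measured TCP pose, the force, the opening and the grip force at its end, in the units of the state.
- readout.observe(): the state, without advancing time (a new reading comes with each control period).
- imaging.capture(name): name is "side" or "top" or "wrist"; returns a dict with "image" (384x512x3 uint8, blue, green, red), "fx", "fy", "cx", "cy" (pixels), "eye" and "attitude" of the camera in the world; the wrist camera has in their place "hand_eye" (4x4, takes a point from camera to tool coordinates, whose origin is the TCP and whose axes are the flange's). Camera axes: x right, y down, z forward; pixel columns grow to the right and rows downward; lengths in mm; the calibration is good to about 2 mm. A picture is of the moment at which its call begins: read the wrist's pose just before it. There is no depth.
- ctrl.close_job(): hands the job in; it is judged then, once.
The state is a dict: "clock": time; "joint_positions": joint angles; "joint_velocities": joint speeds; "tau": joint torques, N m; "eef_pos": TCP position; "eef_rot": TCP orientation; "contact_force": force on the tool from outside, world axes, zero at the start; "ft_torque": the same for the moment, N m; "grip_width": opening from 0.0 (shut) to 1.0 (fully open); "grasp_force": force on a finger pad.
Only numpy, scipy, OpenCV 4.12 (cv2) and the standard library are available. Lean on these libraries where they do the work, as an engineer would, in place of code of your own. Each camera call takes 0.05 s, during which the arm holds its last target. There are 200 camera calls.

## Working session

There is one attempt and no reset: what is moved stays moved. The work goes in short steps, Python scripts to look and compute and a shell command to move; the robot and the scene stay as the last step left them, time stands still between calls to the robot, and variables do not carry over. Pictures are saved under pics/ and viewed, at most 10 in all, crops included, and the job is handed in when it is done.

```bash
mkdir -p pics
cat > h.py <<'E'
import numpy as np, cv2
from scipy.spatial.transform import Rotation as R
from plant import readout, imaging, ctrl
def cam(name,fn=None):
    s=readout.observe(); c=imaging.capture(name)
    if fn: cv2.imwrite('pics/'+fn,c['image'])
    K=np.array([[c['fx'],0,c['cx']],[0,c['fy'],c['cy']],[0,0,1]])
    if name=='wrist':
        T=np.eye(4);T[:3,:3]=R.from_rotvec(s['eef_rot']).as_matrix();T[:3,3]=s['eef_pos']
        T=T@np.array(c['hand_eye'])
    else:
        T=np.eye(4);a=np.array(c['attitude'])
        T[:3,:3]=a if a.shape==(3,3) else R.from_rotvec(a).as_matrix() if a.size==3 else R.from_quat(a).as_matrix()
        T[:3,3]=np.array(c['eye'])
    return c['image'],K,T
def ray(K,T,u,v):
    d=T[:3,:3]@np.linalg.inv(K)@[u,v,1]; return T[:3,3],d/np.linalg.norm(d)
def atz(K,T,u,v,z):
    o,d=ray(K,T,u,v); return o+d*(z-o[2])/d[2]
def tri(rs):
    A=sum(np.eye(3)-np.outer(d,d) for o,d in rs); b=sum((np.eye(3)-np.outer(d,d))@o for o,d in rs)
    p=np.linalg.solve(A,b); return p,max(np.linalg.norm(np.cross(p-o,d)) for o,d in rs)
def proj(K,T,p):
    q=K@(T[:3,:3].T@(np.array(p)-T[:3,3])); return q[:2]/q[2]
E
python3 - <<'E'
from h import *
s=readout.observe();print(s)
for n in ('side','top','wrist'):
    im,K,T=cam(n,n+'0.png');print(n,K.tolist(),T.round(4).tolist())
    np.savez(n+'0.npz',K=K,T=T)
E
```

```text
{'clock': 0.0, 'joint_positions': array([-1.19423638,  0.5372307 , -0.00438339,  1.53889353,  0.002577  ,
        1.06726537, -0.07118145]), 'joint_velocities': array([ 0.00163628, -0.00025175, -0.00050649, -0.00192544,  0.00163228,
       -0.00066888, -0.0004181 ]), 'tau': array([ 5.68560208e-04, -5.83412540e+01,  1.04871880e+00, -2.59114319e+01,
        1.22777393e-02,  9.59179073e-03, -2.67486428e-06]), 'eef_pos': array([278.26640431, 586.76607457, 255.36378194]), 'eef_rot': array([-6.89713203e-01, -3.06468286e+00,  2.78466902e-03]), 'contact_force': array([ 0.15640615, -0.02708394, -1.13560978]), 'ft_torque': array([-0.02874398, -0.00752962,  0.07663906]), 'grasp_force': 0.0, 'grip_width': 0.9975160667920323}
side [[469.8087935190869, 0.0, 256.4578709606836], [0.0, 469.8087935190869, 189.87407069731148], [0.0, 0.0, 1.0]] [[-0.4108, -0.4073, 0.8157, -126.8199], [-0.9114, 0.1604, -0.3789, 532.2035], [0.0234, -0.8991, -0.4371, 442.6784], [0.0, 0.0, 0.0, 1.0]]
top [[440.353212873574, 0.0, 260.8673389326437], [0.0, 440.353212873574, 194.60748723197486], [0.0, 0.0, 1.0]] [[0.0192, -0.994, 0.108, 486.3414], [-0.9997, -0.0175, 0.017, 197.5131], [-0.015, -0.1083, -0.994, 981.909], [0.0, 0.0, 0.0, 1.0]]
wrist [[290.89088253880607, 0.0, 249.98942342469806], [0.0, 290.89088253880607, 191.42228885044167], [0.0, 0.0, 1.0]] [[0.4271, 0.868, 0.2532, 212.3665], [0.9042, -0.4094, -0.1216, 618.0527], [-0.0019, 0.2809, -0.9597, 373.1953], [0.0, 0.0, 0.0, 1.0]]
```

View pics/top0.png

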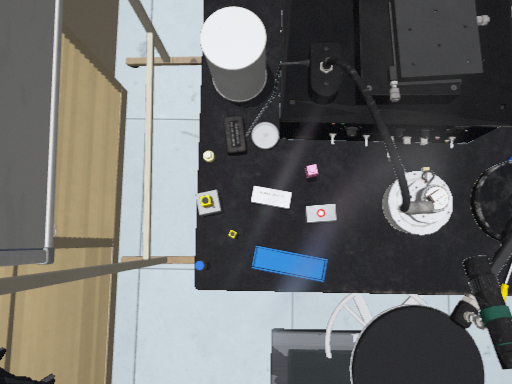

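View pics/side0.png

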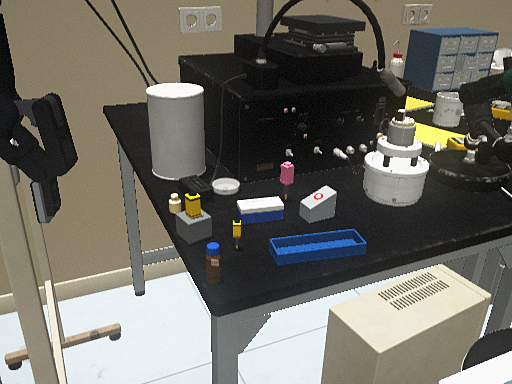

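Top view: stand/probe at (207,202), slide box (271,197), block (321,213), tray (290,264), small decoy (232,234), pink decoy (311,171), vial (200,266), weight (208,156), dish (265,135). I'll look closer for exact pixels.

Run:
```python
import cv2,numpy as np
a=cv2.imread('pics/top0.png')[165:285,190:350];b=cv2.imread('pics/side0.png')[165:285,165:375]
cv2.imwrite('pics/topc.png',cv2.resize(a,None,fx=5,fy=5,interpolation=cv2.INTER_CUBIC))
cv2.imwrite('pics/sidec.png',cv2.resize(b,None,fx=3.8,fy=3.8,interpolation=cv2.INTER_CUBIC))
```

```text
(no output)
```

View pics/topc.png

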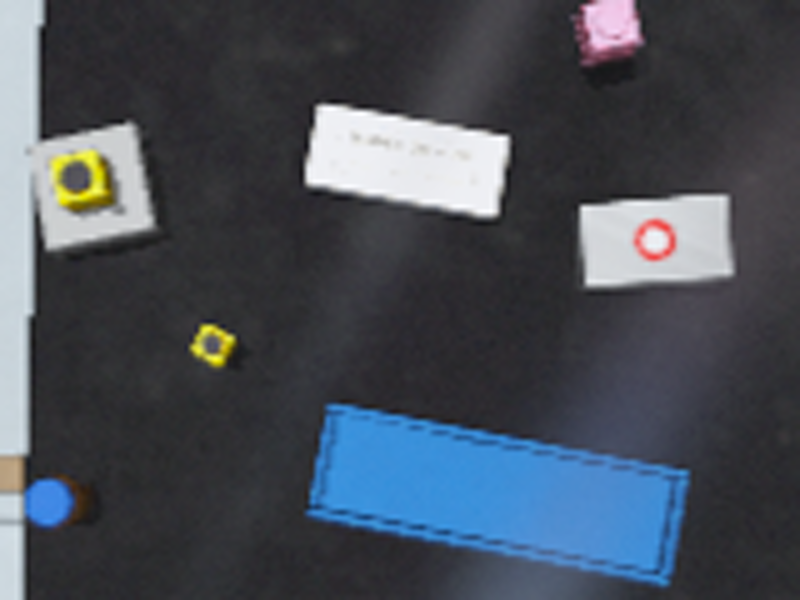

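View pics/sidec.png

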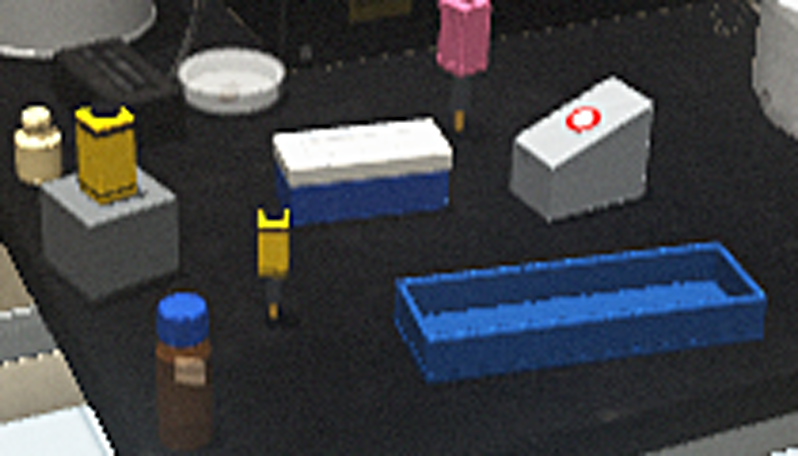

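Top crop: box lid corners (318,103)…(304,187), block with its low end left (+y), ring at (655,240), tray rim (328,404)…(308,516), probe cap (79,180). The side crop shows the same objects, with the ring at (583,119).

```bash
cat > m.py <<'E'
from h import *
t=np.load('top0.npz');s=np.load('side0.npz')
def tp(x,y): return (190+(x+.5)/5-.5,165+(y+.5)/5-.5)
def sp(x,y): return (165+(x+.5)/3.8-.5,165+(y+.5)/3.8-.5)
P={ 'box':([(318,103),(510,137),(498,217),(304,187)],[(274,142),(435,120),(452,165),(285,180)],[34]*4),
'block':([(581,205),(728,195),(734,274),(586,288)],[None,(615,78),(652,100),(552,166)],[32,54,54,32]),
'ring':([(655,240)],[(583,119)],[43]),
'tray':([(328,404),(688,470),(667,584),(308,516)],[(398,282),(718,243),(765,293),(432,342)],[22]*4),
'stand':([(33,143),(134,122),(157,232),(45,250)],[None,None,(178,185),(100,222)],[42]*4),
'grip':([(50,158),(100,150),(110,200),(58,208)],[None]*4,[82]*4)}
for n,(a,b,z) in P.items():
    q=np.array([atz(t['K'],t['T'],*tp(*x),zz) for x,zz in zip(a,z)])
    print(n,'centre',q.mean(0).round(1))
    if len(q)==4:
        d=q[1]+q[2]-q[0]-q[3]; print('  yaw of -y axis',np.degrees(np.arctan2(d[0],-d[1])).round(2),'L',np.linalg.norm(d)/2,'W',np.linalg.norm(q[0]+q[1]-q[2]-q[3])/2)
    for x,y in zip(a,b):
        if y:
            p,e=tri([ray(t['K'],t['T'],*tp(*x)),ray(s['K'],s['T'],*sp(*y))]);print('   tri',p.round(1),e.round(1))
E
python3 m.py
python3 -c "
from h import *
s=readout.observe();print(R.from_rotvec(s['eef_rot']).as_matrix().round(3))"
```

```text
box centre [585.  191.5  34. ]
  yaw of -y axis -8.46 L 84.63665010333447 W 36.12187392468776
   tri [610.1 230.8  29.4] 0.1
   tri [596.3 147.3  32.7] 0.1
   tri [562.8 152.8  24.3] 1.4
   tri [574.2 237.8  27.1] 1.6
block centre [551.8  84.9  43. ]
  yaw of -y axis 4.5 L 64.14248932529576 W 34.63342829811408
   tri [571.3  56.3  51.8] 0.6
   tri [538.2  54.7  54. ] 1.3
   tri [532.  114.5  31.5] 0.9
ring centre [552.   85.5  43. ]
   tri [552.3  86.   42.5] 0.6
tray centre [442.9 150.3  22. ]
  yaw of -y axis -9.33 L 157.16489638346408 W 49.02622586951483
   tri [479.7 224.1  20.7] 0.0
   tri [454.9  68.8  20. ] 0.9
   tri [406.5  78.   23. ] 0.8
   tri [431.4 231.5  20.6] 0.2
stand centre [570.6 326.7  42. ]
  yaw of -y axis 11.45 L 46.465716755568224 W 47.50106306066186
   tri [552.  299.5  48.2] 2.0
   tri [542.1 343.8  44.2] 2.1
grip centre [570.1 326.5  82. ]
  yaw of -y axis 9.98 L 21.231005061672263 W 21.04854917208364
[[-0.904  0.428 -0.   ]
 [ 0.428  0.904 -0.001]
 [-0.    -0.001 -1.   ]]
```

```bash
cat > go.py <<'E'
import sys
from h import *
# go.py x y z yaw(angle of tool y, deg; mod 180)
x,y,z,a=map(float,sys.argv[1:5]); s=readout.observe()
M=R.from_rotvec(s['eef_rot']).as_matrix(); d=M.T@(np.array([x,y,z])-s['eef_pos'])
c=np.degrees(np.arctan2(M[1,1],M[0,1])); t=-(a-c); t=(t+90)%180-90
print('pos',s['eef_pos'].round(1),'yaw',c.round(2),'q7',s['joint_positions'][6].round(2),'t',round(s['clock'],2),'grip',s['grip_width'],s['grasp_force'],s['contact_force'].round(1))
print('shift cm',(d/10).round(3),'turn',t.round(2),'tilt',np.degrees(np.arccos(-M[2,2])).round(2))
E
python3 go.py 585 191.5 140 -8.5
```

```text
pos [278.3 586.9 255.6] yaw 64.63 q7 -0.07 t 0.15 grip 0.9985319625868452 0.0 [ 1.  -0.1 -0.2]
shift cm [-44.651 -22.571  11.595] turn 73.13 tilt 0.08
```

```bash
python3 -m handwheel '[[8.5,[-4,-2,2],8],[8.5,[-9.5,-5,2],18],[8.5,[-15,-7.5,2],28],[8.5,[-20.5,-10.5,3],38],[8.5,[-26,-13,4],48],[8.5,[-31.5,-16,5],58],[8.5,[-37,-18.5,6],67],[8.5,[-41,-20.5,7],73]]' && python3 -m handwheel '[[8.5,[0,0,0],0]]' && python3 go.py 585 191.5 140 -8.5
```

```text
clock: 1.15
eef_pos: [562.7, 223.5, 186.0]
eef_rot: [2.383, 2.045, -0.0]
contact_force: [0.7, 0.5, -0.6]
grip_width: 0.999
grasp_force: 0.0
clock: 1.27
eef_pos: [562.9, 221.4, 185.5]
eef_rot: [2.383, 2.043, -0.003]
contact_force: [-0.4, 0.0, -0.8]
grip_width: 0.996
grasp_force: 0.0
pos [562.9 221.4 185.5] yaw -8.81 q7 -0.41 t 1.27 grip 0.9956117351982852 0.0 [-0.4  0.  -0.8]
shift cm [-2.599  2.64   4.556] turn -0.31 tilt 0.19
```

```bash
python3 -m handwheel '[[8.5,[-1.3,1.3,2],0],[8.5,[-2.6,2.6,5],0],[8.5,[-2.6,2.6,10],0],[8.5,[-2.6,2.6,14],0],[8.5,[-2.6,2.6,14],0]]' && python3 go.py 585 191.5 45 -8.5
```

```text
clock: 1.9
eef_pos: [580.0, 197.3, 43.5]
eef_rot: [-2.373, -2.054, 0.009]
contact_force: [1.1, 0.5, -0.2]
grip_width: 1.0
grasp_force: 0.0
pos [580.  197.3  43.5] yaw -8.26 q7 -0.29 t 1.9 grip 0.9995159317896222 0.0 [ 1.1  0.5 -0.2]
shift cm [-0.506  0.579 -0.148] turn 0.24 tilt 0.38
```

```bash
python3 -m handwheel '[[3,[0,0,0],0],[3,[0,0,0],0],[3,[0,0,0],0],[3,[0,0,0],0],[3,[0,0,0],0]]' 40; python3 -m handwheel '[[3,[0,0,-3],0],[3,[0,0,-6],0],[3,[0,0,-6],0]]'; python3 go.py 437.8 118.9 60 -9.3
```

```text
clock: 2.52
eef_pos: [584.3, 197.5, 48.2]
eef_rot: [2.377, 2.053, 0.005]
contact_force: [-0.7, 0.2, 6.2]
grip_width: 0.407
grasp_force: 40.3
clock: 2.9
eef_pos: [585.0, 197.5, 109.3]
eef_rot: [2.376, 2.052, 0.008]
contact_force: [0.1, -0.5, -0.3]
grip_width: 0.41
grasp_force: 40.4
pos [585.  197.5 109.3] yaw -8.38 q7 -0.31 t 2.9 grip 0.4103809658742911 40.44089913368225 [ 0.1 -0.5 -0.3]
shift cm [ -9.935 -13.443   4.836] turn 0.92 tilt 0.32
```

```bash
python3 go.py 439 126.6 85 -9.3; python3 -m handwheel '[[3,[-1.5,-3,0],0],[3,[-4,-7,0],0.5],[3,[-7,-11,0],0.9],[3,[-9,-14,0],0.9],[3,[-9,-14.5,1],0.9],[3,[-9,-14.5,2],0.9],[3,[-9,-14.5,2],0.9]]'; python3 go.py 439 126.6 53 -9.3
python3 - <<'E'
from h import *
for n in ('side','wrist'):
    im,K,T=cam(n); np.savez(n+'1.npz',K=K,T=T)
    cv2.imwrite('pics/%s1.png'%n,im)
a=cv2.resize(cv2.imread('pics/side1.png')[165:285,215:375],(600,450),interpolation=2)
b=cv2.resize(cv2.imread('pics/wrist1.png'),(600,450))
cv2.imwrite('pics/sw1.png',cv2.resize(np.hstack([a,b]),(800,300)))
E
```

```text
pos [585.  197.5 109.3] yaw -8.38 q7 -0.31 t 2.9 grip 0.4103809658742911 40.44089913368225 [ 0.1 -0.5 -0.3]
shift cm [ -9.148 -13.425   2.339] turn 0.92 tilt 0.32
clock: 3.78
eef_pos: [427.1, 129.3, 85.4]
eef_rot: [2.393, 2.035, -0.001]
contact_force: [-0.3, 0.5, -0.8]
grip_width: 0.404
grasp_force: 40.4
pos [427.1 129.3  85.4] yaw -9.24 q7 -0.27 t 3.77 grip 0.4037992306477561 40.426751375198364 [-0.3  0.5 -0.8]
shift cm [-0.079  1.219  3.244] turn 0.06 tilt 0.03
```

View pics/sw1.png

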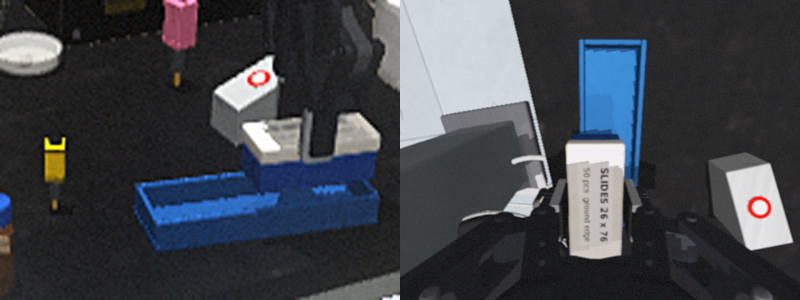

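Box hangs level in the grip at wrist (595,200), about 12 mm off the tray's axis, as the numbers say.

```bash
python3 -m handwheel '[[3,[-0.1,0.9,0],0],[3,[-0.1,1.2,0],0],[3,[-0.1,1.2,0],0]]' >/dev/null; python3 go.py 439 126.6 53 -9.3
python3 - <<'E'
from h import *
im,K,T=cam('wrist','w2.png'); np.savez('w2.npz',K=K,T=T)
# predicted tray outline from top measurement
o=np.array([442.9,150.3,0]);y=np.array([.162,.987,0]);x=np.array([.987,-.162,0])
for sx,sy in((-21,75),(21,75),(21,15),(-21,15)): print(proj(K,T,o+x*sx+y*sy+[0,0,22]).round(1))
cv2.imwrite('pics/w2c.png',cv2.resize(im[20:340,130:430],(750,600)*1 if 0 else (560,598)))
E
```

```text
pos [438.8 126.   86.4] yaw -9.29 q7 -0.26 t 4.25 grip 0.4099514645709888 40.42684078216553 [ 0.6 -0.8 -1.5]
shift cm [0.063 0.006 3.344] turn 0.01 tilt 0.04
[216.5  55.1]
[289.7  55.2]
[285.9 158.9]
[219.4 158.8]
```

View pics/w2c.png

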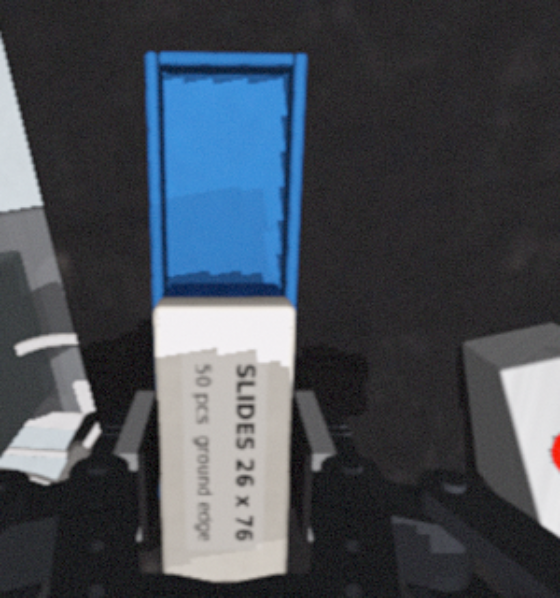

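Run:
```python
from h import *
d=np.load('w2.npz');o=np.array([442.9,150.3,0]);y=np.array([.162,.987,0]);x=np.array([.987,-.162,0])
for z in(70,73,76):
  for u in (212,289):
    p=atz(d['K'],d['T'],u,20+303/1.869,z)-o;print(z,u,(p@x).round(1),(p@y).round(1))
```

```text
70 212 -19.8 12.1
70 289 16.8 12.2
73 212 -19.5 12.9
73 289 16.4 13.0
76 212 -19.1 13.7
76 289 16.0 13.7
```

```bash
python3 -m handwheel '[[3,[-0.15,0.03,1],0],[3,[-0.2,0.03,2.2],0],[3,[-0.2,0.03,3],0],[3,[-0.2,0.03,3.4],0],[3,[-0.2,0.03,3.4],0]]'; python3 go.py 439 126.6 51.4 -9.3
```

```text
clock: 4.92
eef_pos: [438.1, 123.9, 52.2]
eef_rot: [-2.394, -2.034, 0.0]
contact_force: [-0.9, -0.9, 0.4]
grip_width: 0.407
grasp_force: 40.5
pos [438.1 123.9  52.2] yaw -9.28 q7 -0.22 t 4.92 grip 0.4067584786249141 40.468334555625916 [-0.9 -0.9  0.4]
shift cm [0.281 0.048 0.083] turn 0.02 tilt 0.02
```

```bash
python3 -m handwheel '[[3,[0,0,0.08],0],[5,[0,0,0.08],0],[8.5,[0,0,0],0],[8.5,[0,0,-2],0],[8.5,[0,0,-7],0],[8.5,[0,0,-10],0],[8.5,[0,0,-10],0]]'; python3 go.py 552.2 85.5 130 4.5
```

```text
clock: 5.8
eef_pos: [439.7, 124.7, 154.1]
eef_rot: [2.393, 2.034, 0.007]
contact_force: [-0.1, 0.2, -1.0]
grip_width: 0.996
grasp_force: 0.0
pos [439.7 124.7 154.1] yaw -9.26 q7 -0.32 t 5.8 grip 0.9964458080203792 0.0 [-0.1  0.2 -1. ]
shift cm [-2.063 11.729  2.448] turn -13.76 tilt 0.27
```

```bash
python3 -m handwheel '[[8.5,[-0.5,3,0],-5],[8.5,[-1.2,7,0],-10],[8.5,[-2,10.5,0],-13.8],[8.5,[-2.1,11.7,0],-13.8],[8.5,[-2.1,11.7,0],-13.8],[8.5,[-2.1,11.7,0],-13.8]]'; python3 go.py 552.2 85.5 50 4.5
python3 - <<'E'
from h import *
im,K,T=cam('wrist','w3.png'); np.savez('w3.npz',K=K,T=T)
hsv=cv2.cvtColor(im,cv2.COLOR_BGR2HSV); m=((hsv[...,0]<8)|(hsv[...,0]>172))&(hsv[...,1]>120)&(hsv[...,2]>120)
n,l,st,c=cv2.connectedComponentsWithStats(m.astype(np.uint8))
for i in range(1,n):
    if st[i,4]>30: print(st[i],atz(K,T,*(st[i,:2]+(st[i,2:4]-1)/2),43))
cv2.imwrite('pics/w3v.png',im)
E
```

```text
clock: 6.55
eef_pos: [548.7, 85.3, 151.7]
eef_rot: [-2.13, -2.307, 0.002]
contact_force: [-0.1, -0.3, 0.0]
grip_width: 0.998
grasp_force: 0.0
pos [548.7  85.3 151.7] yaw 4.56 q7 0.04 t 6.55 grip 0.9975688191017854 0.0 [-0.1 -0.3  0. ]
shift cm [-7.0000e-03  3.7300e-01  1.0165e+01] turn 0.06 tilt 0.12
[244 187  21  22 182] [550.23584725  85.90441239  43.        ]
```

View pics/w3v.png

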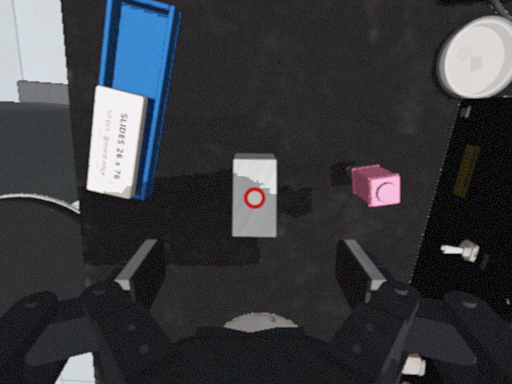

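Wrist view: block square in the view with the ring at (254,198), box lying in the near half of the tray at (117,142), pink decoy clear to the right.

```bash
python3 -m handwheel '[[8.5,[0,0.25,2],0],[8.5,[0,0.25,6],0],[8.5,[0,0.25,9],0],[8.5,[0,0.25,10.3],0],[8.5,[0,0.25,10.3],0],[8.5,[0,0.25,10.3],0]]'; python3 go.py 550.5 85.5 48 4.5
```

```text
clock: 7.35
eef_pos: [553.5, 84.8, 50.2]
eef_rot: [2.131, 2.307, 0.002]
contact_force: [-0.1, -0.4, -0.2]
grip_width: 0.992
grasp_force: 0.0
pos [553.5  84.8  50.2] yaw 4.53 q7 0.09 t 7.35 grip 0.9922207301973586 0.0 [-0.1 -0.4 -0.2]
shift cm [ 0.097 -0.294  0.217] turn 0.03 tilt 0.09
```

```bash
python3 -m handwheel '[[8.5,[0.05,-0.2,0.2],0],[3,[0.05,-0.2,0.2],0],[3,[0.05,-0.2,0.2],0],[3,[0.05,-0.2,0.2],0],[3,[0.05,-0.2,0.2],0],[3,[0.05,-0.2,0.2],0],[3,[0.05,-0.2,-2],0],[3,[0.05,-0.2,-6],0]]' 50; python3 -m handwheel '[[3,[0,0,-1],0],[3,[0,0,-1],0]]'; python3 go.py 449.8 192.7 90 -9.3
python3 - <<'E'
from h import *
# box in tray from top view
im,K,T=cam('top','top4.png'); np.savez('top4.npz',K=K,T=T)
E
```

```text
clock: 8.35
eef_pos: [549.0, 84.7, 108.4]
eef_rot: [-2.13, -2.306, 0.006]
contact_force: [0.7, -0.2, -1.0]
grip_width: 0.408
grasp_force: 50.3
clock: 8.6
eef_pos: [550.6, 85.1, 119.2]
eef_rot: [2.132, 2.308, 0.001]
contact_force: [0.2, 0.3, -2.2]
grip_width: 0.413
grasp_force: 50.6
pos [550.6  85.1 119.2] yaw 4.54 q7 0.06 t 8.6 grip 0.41275581621630825 50.55062027648091 [ 0.2  0.3 -2.2]
shift cm [11.521 -9.203  2.921] turn 13.84 tilt 0.02
```

Run:
```python
from h import *
o=np.array([442.9,150.3,0]);y=np.array([.162,.987,0]);x=np.array([.987,-.162,0])
def f(im,K,T,r):
    m=np.zeros(im.shape[:2],np.uint8);a,b,c,d=r
    s=im[a:b,c:d].astype(int); m[a:b,c:d]=((s.min(2)>110)&(s.max(2)-s.min(2)<45))
    m=cv2.morphologyEx(m,cv2.MORPH_CLOSE,np.ones((7,7)))
    n,l,st,_=cv2.connectedComponentsWithStats(m);i=1+st[1:,4].argmax();print(st[i])
    bx=cv2.boxPoints(cv2.minAreaRect(np.argwhere(l==i)[:,::-1].astype(np.float32)))
    q=np.array([atz(K,T,*p,38) for p in bx])-o; print(np.c_[q@x,q@y].round(1).tolist(),'c',(q@x).mean().round(1),(q@y).mean().round(1))
d=np.load('w3.npz');f(cv2.imread('pics/w3.png'),d['K'],d['T'],(75,210,80,160))
d=np.load('top4.npz');f(cv2.imread('pics/top4.png'),d['K'],d['T'],(235,295,245,335))
```

```text
[  86   85   59  114 5046]
[[-23.6, -77.6], [-20.1, 9.6], [16.9, 13.9], [17.5, -73.4]] c -2.3 -31.9
[284 255  42  24 713]
[[-20.1, 10.2], [17.5, 9.9], [17.8, -75.1], [-19.7, -74.5]] c -1.1 -32.4
```

```bash
python3 -m handwheel '[[3,[2.5,-2,0],4],[3,[5.5,-4.5,0],8],[3,[8.5,-7,0],12],[3,[11,-9,0],13.8],[3,[11.5,-9.2,0],13.8],[3,[11.5,-9.2,1],13.8],[3,[11.5,-9.2,2.5],13.8],[3,[11.5,-9.2,2.5],13.8]]';python3 -m handwheel '[[3,[0,0,0],0],[3,[0,0,0],0]]'>/dev/null; python3 go.py 449.8 192.1 53 -9.3
python3 - <<'E'
from h import *
im,K,T=cam('wrist','w5.png'); np.savez('w5.npz',K=K,T=T)
cv2.imwrite('pics/w5v.png',cv2.resize(im[20:320,100:400],(600,600),interpolation=2))
E
```

```text
clock: 9.65
eef_pos: [449.4, 190.8, 92.6]
eef_rot: [-2.395, -2.033, 0.005]
contact_force: [0.1, -0.3, -2.3]
grip_width: 0.407
grasp_force: 50.5
pos [450.3 192.2  94.5] yaw -9.29 q7 -0.36 t 9.9 grip 0.4067472498607647 50.47000212594867 [-0.2  0.6 -1.8]
shift cm [-0.02  -0.051  4.153] turn 0.01 tilt 0.03
```

View pics/w5v.png

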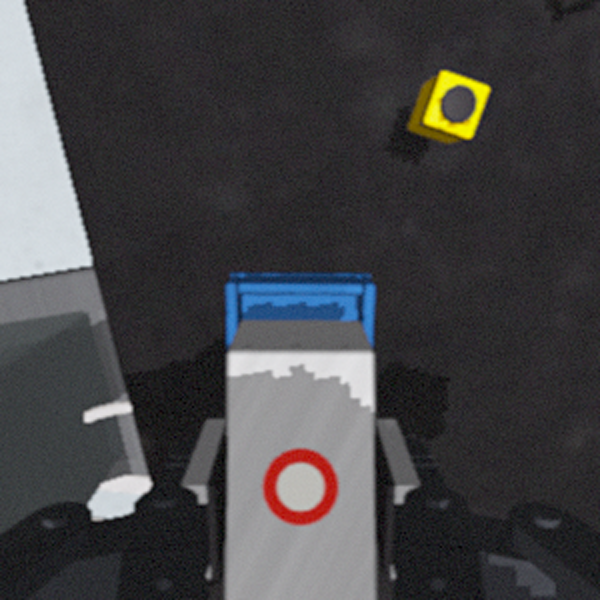

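Wrist view: block held over the +y half of the tray, its low edge at crop row 351 (bottom edge row 320), tray far rim rows 274–283, ring at (300,487).

Run:
```python
from h import *
d=np.load('w5.npz');o=np.array([442.9,150.3,0]);y=np.array([.162,.987,0]);x=np.array([.987,-.162,0])
def g(n,u,v,z):
    p=atz(d['K'],d['T'],100+u/2,20+v/2,z)-o;print(n,z,(p@x).round(1),(p@y).round(1))
for z in (76,78,80): g('top',227,351,z);g('top',375,351,z)
for z in (44,46,48): g('bot',233,320,z);g('bot',366,320,z)
g('rim',227,274,22);g('rim',375,274,22);g('in',240,284,22);g('in',362,284,22)
for z in (87,89,91): g('ring',300,487,z)
```

```text
top 76 -19.0 72.1
top 76 17.3 72.1
top 78 -18.7 72.7
top 78 17.0 72.7
top 80 -18.5 73.3
top 80 16.7 73.3
bot 44 -21.0 71.9
bot 44 18.6 71.9
bot 46 -20.8 72.4
bot 46 18.3 72.4
bot 48 -20.6 72.9
bot 48 18.1 72.9
rim 22 -25.1 82.0
rim 22 23.6 82.1
in 22 -20.9 78.7
in 22 19.5 78.7
ring 87 -1.1 41.1
ring 89 -1.1 42.2
ring 91 -1.1 43.4
```

```bash
python3 -m handwheel '[[3,[0.3,0,0.3],0],[3,[0.33,0,0.3],0],[3,[0.33,0,0.3],0],[3,[0.33,0,0.3],0]]'
python3 - <<'E'
from h import *
o=np.array([442.9,150.3,0]);y=np.array([.162,.987,0])
s=readout.observe();print(s['eef_pos'])
im,K,T=cam('wrist','w6.png')
p=im[140:215,235:265].mean(1);
for i,r in enumerate(p): 
    q=(atz(K,T,250,140+i,22)-o)@y; print(140+i,r.astype(int),q.round(1), end=' | ' if i%3 else '\n')
E
```

```text
clock: 10.45
eef_pos: [450.5, 195.6, 91.3]
eef_rot: [2.394, 2.035, 0.0]
contact_force: [-0.3, 0.3, -2.7]
grip_width: 0.408
grasp_force: 50.5
[450.49985984 195.59723963  91.33442375]
140 [41 39 41] 96.8
141 [42 40 42] 96.2 | 142 [42 40 42] 95.6 | 143 [41 39 41] 94.9
144 [40 39 40] 94.3 | 145 [40 38 39] 93.7 | 146 [41 39 39] 93.0
147 [40 39 40] 92.4 | 148 [41 39 41] 91.7 | 149 [40 39 40] 91.1
150 [42 39 41] 90.5 | 151 [41 39 40] 89.8 | 152 [42 39 41] 89.2
153 [41 38 40] 88.5 | 154 [42 39 41] 87.9 | 155 [40 38 40] 87.2
156 [42 41 42] 86.6 | 157 [39 37 39] 85.9 | 158 [40 38 39] 85.3
159 [38 38 40] 84.6 | 160 [40 37 39] 84.0 | 161 [68 46 34] 83.3
162 [107  63  29] 82.6 | 163 [108  64  27] 82.0 | 164 [88 52 24] 81.3
165 [81 48 22] 80.7 | 166 [84 49 22] 80.0 | 167 [122  73  32] 79.3
168 [179 111  47] 78.7 | 169 [199 129  56] 78.0 | 170 [199 129  56] 77.3
171 [189 121  53] 76.7 | 172 [162 100  43] 76.0 | 173 [127  77  33] 75.3
174 [128  78  34] 74.6 | 175 [132  79  34] 74.0 | 176 [132  79  35] 73.3
177 [131  79  34] 72.6 | 178 [132  78  32] 71.9 | 179 [129  82  51] 71.3
180 [110  91  83] 70.6 | 181 [99 97 98] 69.9 | 182 [97 97 98] 69.2
183 [98 97 98] 68.5 | 184 [98 97 98] 67.8 | 185 [98 96 98] 67.2
186 [99 96 98] 66.5 | 187 [98 97 97] 65.8 | 188 [98 96 97] 65.1
189 [99 98 98] 64.4 | 190 [97 96 96] 63.7 | 191 [97 95 96] 63.0
192 [96 95 95] 62.3 | 193 [93 92 93] 61.6 | 194 [103 102 102] 60.9
195 [143 141 142] 60.2 | 196 [184 182 182] 59.5 | 197 [211 209 210] 58.8
198 [222 220 220] 58.1 | 199 [222 220 220] 57.4 | 200 [221 220 220] 56.7
201 [220 219 219] 55.9 | 202 [215 213 213] 55.2 | 203 [212 210 211] 54.5
204 [213 211 211] 53.8 | 205 [211 209 210] 53.1 | 206 [205 203 204] 52.4
207 [192 190 191] 51.7 | 208 [171 170 170] 50.9 | 209 [156 154 155] 50.2
210 [153 151 152] 49.5 | 211 [153 152 152] 48.8 | 212 [154 152 153] 48.0
213 [154 152 152] 47.3 | 214 [154 152 153] 46.6 |
```

Rows 161–166 are the outer wall face, so the tray frame was right before; I undo that shift and lower.

```bash
python3 -m handwheel '[[3,[-0.3,0,0],0],[3,[-0.32,0,0],0],[3,[-0.32,0,0],0],[3,[-0.32,0,1],0],[3,[-0.32,0,2],0],[3,[-0.32,0,2],0],[3,[-0.32,0,2],0]]'
python3 - <<'E'
from h import *
o=np.array([442.9,150.3,0]);y=np.array([.162,.987,0])
s=readout.observe();z=s['eef_pos'][2]
im,K,T=cam('wrist','w7.png')
p=im[120:230,235:265].mean(1)
for i,r in enumerate(p):
    if 20<i<100: print(120+i,r.astype(int),*[((atz(K,T,250,120+i,h)-o)@y).round(1) for h in (22,z-48.5,z-16.5)],end=' | ' if i%3 else '\n')
E
```

```text
clock: 11.38
eef_pos: [449.9, 192.4, 71.1]
eef_rot: [2.394, 2.035, -0.001]
contact_force: [-0.8, 0.6, -2.5]
grip_width: 0.41
grasp_force: 50.5
141 [41 39 40] 95.2 95.2 98.9
142 [42 39 41] 94.6 94.7 98.4 | 143 [41 38 40] 94.0 94.1 98.0 | 144 [41 38 40] 93.5 93.6 97.5
145 [39 39 39] 92.9 93.0 97.1 | 146 [40 38 39] 92.3 92.4 96.6 | 147 [40 39 39] 91.8 91.9 96.1
148 [39 38 39] 91.2 91.3 95.7 | 149 [40 38 39] 90.6 90.7 95.2 | 150 [43 39 41] 90.1 90.1 94.8
151 [42 40 41] 89.5 89.6 94.3 | 152 [40 38 41] 88.9 89.0 93.8 | 153 [42 39 41] 88.3 88.4 93.4
154 [41 39 41] 87.8 87.9 92.9 | 155 [42 40 41] 87.2 87.3 92.4 | 156 [41 38 40] 86.6 86.7 92.0
157 [40 39 39] 86.0 86.1 91.5 | 158 [41 39 41] 85.4 85.5 91.0 | 159 [39 39 40] 84.8 85.0 90.6
160 [38 38 40] 84.3 84.4 90.1 | 161 [48 38 37] 83.7 83.8 89.6 | 162 [93 56 31] 83.1 83.2 89.2
163 [128  76  33] 82.5 82.6 88.7 | 164 [98 58 26] 81.9 82.0 88.2 | 165 [81 48 23] 81.3 81.4 87.7
166 [83 50 22] 80.7 80.9 87.3 | 167 [82 48 22] 80.1 80.3 86.8 | 168 [105  61  28] 79.5 79.7 86.3
169 [156  96  40] 79.0 79.1 85.8 | 170 [191 123  53] 78.4 78.5 85.3 | 171 [
[... 939 characters left out ...]
.5 60.7 71.0 | 200 [221 219 220] 59.9 60.1 70.5 | 201 [221 219 220] 59.3 59.5 70.0
202 [219 218 218] 58.6 58.9 69.5 | 203 [215 213 214] 58.0 58.2 69.0 | 204 [213 211 212] 57.4 57.6 68.5
205 [208 207 207] 56.7 56.9 68.0 | 206 [200 198 198] 56.1 56.3 67.4 | 207 [192 191 191] 55.4 55.7 66.9
208 [181 179 179] 54.8 55.0 66.4 | 209 [164 162 163] 54.2 54.4 65.9 | 210 [155 153 153] 53.5 53.7 65.4
211 [153 151 152] 52.9 53.1 64.8 | 212 [155 153 153] 52.2 52.4 64.3 | 213 [154 152 153] 51.6 51.8 63.8
214 [154 152 153] 50.9 51.2 63.3 | 215 [154 152 153] 50.3 50.5 62.7 | 216 [155 153 154] 49.6 49.9 62.2
217 [154 152 153] 49.0 49.2 61.7 | 218 [154 152 153] 48.3 48.5 61.2 | 219 [154 152 153] 47.6 47.9 60.6
```

```bash
python3 -m handwheel '[[3,[0,0,0.8],0],[3,[0,0,1.5],0],[3,[0,0,1.8],0],[3,[0,0,1.8],0]]'; python3 go.py 450 192 53 -9.3
```

```text
clock: 11.92
eef_pos: [449.7, 192.3, 53.0]
eef_rot: [-2.394, -2.035, 0.001]
contact_force: [-0.2, -0.0, -1.8]
grip_width: 0.408
grasp_force: 50.5
pos [449.7 192.3  53. ] yaw -9.27 q7 -0.33 t 11.93 grip 0.40821800314877876 50.50054846331477 [-0.2 -0.  -1.8]
shift cm [-0.03   0.031 -0.004] turn 0.03 tilt 0.04
```

```bash
python3 -m handwheel '[[3,[0,0,0.1],0],[3,[0,0,0.2],0],[3,[0,0,0.2],0]]'
```

```text
clock: 12.3
eef_pos: [450.1, 192.5, 51.8]
eef_rot: [-2.394, -2.034, -0.001]
contact_force: [-1.4, -0.5, 4.7]
grip_width: 0.406
grasp_force: 51.2
```

Touching the floor. Release and rise, then head to the stand.

```bash
python3 -m handwheel '[[5,[0,0,0],0],[8.5,[0,0,0],0],[8.5,[0,0,0],0],[8.5,[0,0,-4],0],[8.5,[0,0,-9],0],[8.5,[0,0,-13],0],[8.5,[0,0,-13],0]]'; python3 go.py 570.3 326.6 180 10
python3 - <<'E'
from h import *
o=np.array([442.9,150.3,0]);y=np.array([.162,.987,0]);x=np.array([.987,-.162,0])
im,K,T=cam('wrist','w8.png');np.savez('w8.npz',K=K,T=T)
hsv=cv2.cvtColor(im,cv2.COLOR_BGR2HSV); m=((hsv[...,0]<8)|(hsv[...,0]>172))&(hsv[...,1]>120)&(hsv[...,2]>120)
n,l,st,c=cv2.connectedComponentsWithStats(m.astype(np.uint8))
for i in range(1,n):
    if st[i,4]>30: p=atz(K,T,*(st[i,:2]+(st[i,2:4]-1)/2),47);print(st[i],p,(p-o)@x,(p-o)@y)
E
```

```text
clock: 13.18
eef_pos: [451.8, 193.4, 184.0]
eef_rot: [2.393, 2.034, 0.009]
contact_force: [0.3, -0.1, -0.3]
grip_width: 0.997
grasp_force: 0.0
pos [451.8 193.4 184. ] yaw -9.27 q7 -0.44 t 13.18 grip 0.9973941652161706 0.0 [ 0.3 -0.1 -0.3]
shift cm [15.055  9.551  0.499] turn -19.27 tilt 0.35
[238 181  19  18 143] [448.09058179 193.36264706  47.        ] -1.8530446012731385 43.34370689628748
```

```bash
python3 -m handwheel '[[8.5,[2,1.3,0],-4],[8.5,[5,3.2,0],-10],[8.5,[8.5,5.4,0],-15],[8.5,[12,7.6,0],-19.5],[8.5,[14.5,9.2,0.5],-19.5],[8.5,[15,9.5,0.5],-19.5],[8.5,[15,9.5,0.5],-19.5],[8.5,[15,9.5,0.5],-19.5]]'; python3 go.py 570.3 326.6 74 10.5
python3 - <<'E'
from h import *
s=readout.observe()
im,K,T=cam('wrist','w9.png');np.savez('w9.npz',K=K,T=T)
hsv=cv2.cvtColor(im,cv2.COLOR_BGR2HSV); m=(abs(hsv[...,0].astype(int)-29)<6)&(hsv[...,1]>120)&(hsv[...,2]>190)
n,l,st,c=cv2.connectedComponentsWithStats(m.astype(np.uint8))
for i in range(1,n):
    if st[i,4]>40:
        h=cv2.convexHull(np.argwhere(l==i)[:,::-1].astype(np.float32)); r=cv2.minAreaRect(h);q=np.array([atz(K,T,*p,82) for p in cv2.boxPoints(r)])
        e=q[1]-q[0];print(st[i],r,q.mean(0),np.degrees(np.arctan2(e[1],e[0]))%90,np.linalg.norm(e),np.linalg.norm(q[2]-q[1]))
cv2.imwrite('pics/w9v.png',im)
E
```

```text
clock: 14.22
eef_pos: [567.2, 323.9, 176.0]
eef_rot: [-2.016, -2.409, 0.002]
contact_force: [-0.8, -0.7, -0.4]
grip_width: 0.994
grasp_force: 0.0
pos [567.2 323.9 176. ] yaw 10.17 q7 -0.23 t 14.22 grip 0.9942885309150495 0.0 [-0.8 -0.7 -0.4]
shift cm [ 0.219  0.361 10.199] turn -0.33 tilt 0.08
[244 186  25  25 260] ((256.0, 198.0), (24.0, 24.0), 90.0) [569.43948359 329.05040957  82.        ] 10.262456465050619 18.096979971826737 19.221653720305763
[166 226  15  16  62] ((171.69232177734375, 233.46151733398438), (13.312806129455566, 12.203404426574707), 33.6900634765625) [509.14389033 288.27599854  82.        ] 65.41088564941302 10.581436586312751 10.392845138357005
```

View pics/w9v.png

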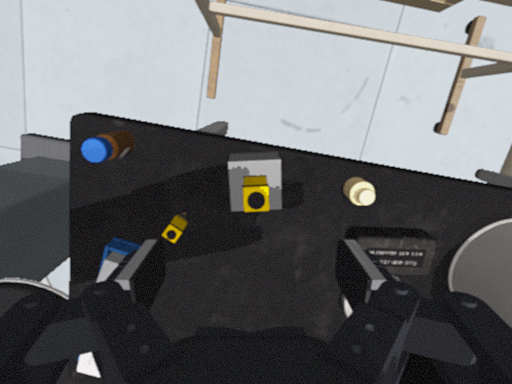

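Probe cap at (256,200), square to the tool; small decoy at (175,230), weight (360,192) and vial (95,150) are clear of the fingers.

```bash
python3 -m handwheel '[[5,[0.3,0.3,0],0],[5,[0.35,0.3,2],0],[5,[0.35,0.3,5],0],[5,[0.35,0.3,8],0],[5,[0.35,0.3,10],0],[5,[0.35,0.3,10.2],0],[5,[0.35,0.3,10.2],0]]'; python3 go.py 569.8 327.5 74 10.3
```

```text
clock: 15.15
eef_pos: [570.7, 329.4, 74.8]
eef_rot: [2.014, 2.41, 0.001]
contact_force: [0.4, 0.5, 0.4]
grip_width: 0.586
grasp_force: 0.0
pos [570.7 329.4  74.8] yaw 10.23 q7 -0.2 t 15.15 grip 0.5862392443255585 0.0 [0.4 0.5 0.4]
shift cm [-0.167 -0.123  0.083] turn -0.07 tilt 0.06
```

```bash
python3 -m handwheel '[[1.5,[0,0,0],0],[1.5,[0,0,0],0],[1.5,[0,0,0],0],[1.5,[0,0,0],0],[1.5,[0,0,-0.8],0],[1.5,[0,0,-1.7],0],[1.5,[0,0,-1.7],0],[1.5,[0,0,-1.7],0]]' 22;  python3 -m handwheel '[[1.5,[0.2,0,0],0],[1.5,[0.4,0,0],0],[1.5,[0.6,0,0],0],[1.5,[0.8,0,0],0],[1.5,[0.8,0,0],0]]'; python3 go.py 569.8 327.5 74 10.3
```

```text
clock: 16.15
eef_pos: [570.0, 329.2, 91.2]
eef_rot: [-2.014, -2.411, 0.0]
contact_force: [-1.2, 0.1, -0.1]
grip_width: 0.23
grasp_force: 23.5
clock: 16.77
eef_pos: [569.1, 335.2, 91.1]
eef_rot: [2.015, 2.408, -0.003]
contact_force: [1.0, -5.7, 0.5]
grip_width: 0.228
grasp_force: 21.6
pos [569.1 335.2  91.1] yaw 10.17 q7 -0.22 t 16.77 grip 0.2278498301444038 21.569414734840393 [ 1.  -5.7  0.5]
shift cm [-0.762 -0.063  1.713] turn -0.13 tilt 0.15
```

Pushing back with ~6 N as planned: the probe is pivoting. Continue.

```bash
python3 -m handwheel '[[1.5,[0.2,0,0],0],[1.5,[0.4,0,0],0],[1.5,[0.6,0,0],0],[1.5,[0.8,0,0],0],[1.5,[1.05,0,0],0],[1.5,[1.05,0,0],0]]'; python3 go.py 569.8 327.5 74 10.3
cat > tilt.py <<'E'
# tilt of held probe in tool x-z plane, from yellow blob axis in side view
from h import *
import sys
im,K,T=cam('side',sys.argv[1]);s=readout.observe()
hsv=cv2.cvtColor(im,cv2.COLOR_BGR2HSV); m=(abs(hsv[...,0].astype(int)-27)<8)&(hsv[...,1]>110)&(hsv[...,2]>60)
n,l,st,c=cv2.connectedComponentsWithStats(m.astype(np.uint8))
for i in range(1,n):
    if st[i,4]>25: print(st[i],c[i].round(1))
g=proj(K,T,np.array(s['eef_pos'])-[0,0,6]);print('grasp px',g)
u,v=g.astype(int);cv2.imwrite('pics/z_'+sys.argv[1],cv2.resize(im[max(v-60,0):v+60,max(u-80,0):u+80],(800,600),interpolation=2))
E
python3 tilt.py s10.png
```

```text
clock: 17.52
eef_pos: [567.2, 345.4, 90.8]
eef_rot: [2.015, 2.408, -0.004]
contact_force: [1.3, -4.8, -1.7]
grip_width: 0.233
grasp_force: 21.6
pos [567.2 345.4  90.8] yaw 10.17 q7 -0.24 t 17.52 grip 0.2329057153048089 21.607248187065125 [ 1.3 -4.8 -1.7]
shift cm [-1.806 -0.059  1.685] turn -0.13 tilt 0.16
[405  96  29  14 229] [415.2 102.9]
[491 104  21  18 200] [501.1 113.3]
[413 122  56  28 776] [437.5 136.2]
[186 197  11  16  35] [192.2 206. ]
[233 220   8  18 121] [236.4 229.5]
grasp px [183.456752  195.2948876]
```

```bash
python3 -m handwheel '[[1.5,[-0.15,0,0],0],[1.5,[-0.2,0,-1],0],[1.5,[-0.2,0,-3],0],[1.5,[-0.2,0,-6],0],[1.5,[-0.2,0,-9],0],[1.5,[-0.2,0,-9],0],[1.5,[-0.2,0,-9],0]]' 40; python3 go.py 449.5 193 200 -9.3; python3 tilt.py s11.png; python3 -c "
from h import *
cam('wrist','w11.png')"
```

```text
clock: 18.45
eef_pos: [566.8, 345.9, 181.5]
eef_rot: [-2.013, -2.411, -0.001]
contact_force: [-0.5, 0.8, -0.6]
grip_width: 0.231
grasp_force: 44.3
pos [566.8 345.9 181.5] yaw 10.27 q7 -0.26 t 18.45 grip 0.23098617789453732 44.30663287639618 [-0.5  0.8 -0.6]
shift cm [-12.955 -14.267  -1.858] turn 19.57 tilt 0.04
[405  96  29  14 228] [415.1 102.9]
[491 104  21  17 200] [501.  113.1]
[413 122  56  28 774] [437.5 136.3]
[173 137   4  14  26] [174.8 142.7]
[181 147  13  17  50] [189.1 157.1]
[233 220   8  18 122] [236.4 229.5]
grasp px [180.99418326 145.32624393]
```

View pics/z_s11.png

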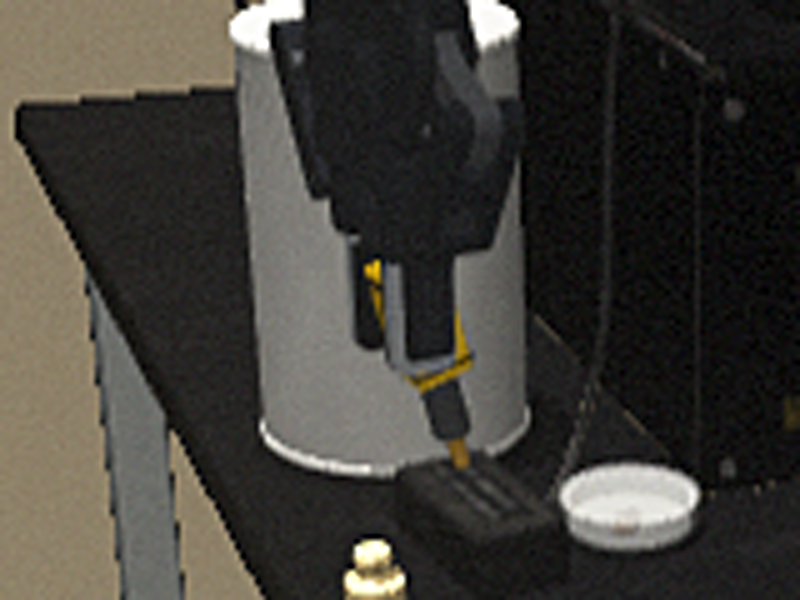

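The side view shows the probe held with its brass tip leaning toward -y: shoulder crop (440,383), nose end (455,438), tip (462,467).

```bash
cat > ax.py <<'E'
from h import *
t,s0=np.array([566.8,345.9,181.5]),np.array([-2.013,-2.411,-.001])
M=R.from_rotvec(s0).as_matrix();d=np.load('side0.npz')
P=[]
for u,v in((440,383),(455,438),(462,467)):
    o,r=ray(d['K'],d['T'],100+(u+.5)/5-.5,85+(v+.5)/5-.5); n=M[:,1]
    p=o+r*((t-o)@n)/(r@n); P.append(M.T@(p-t)); print(P[-1].round(1))
for a,b in((0,1),(0,2)):
    q=P[b]-P[a];print('len',np.linalg.norm(q).round(1),'tilt',np.degrees(np.arctan2(-q[0],q[2])).round(1))
E
python3 ax.py
```

```text
[-10.9  -0.   36.6]
[-15.5  -0.   57.4]
[-17.7  -0.   68.6]
len 21.3 tilt 12.6
len 32.7 tilt 12.0
```

```bash
cat >> ax.py <<'E'
print()
for a in (10,14,17,20,23):
    c,s=np.cos(np.radians(a)),np.sin(np.radians(a)); G=np.array([-1.5,0,6])
    px=[proj(d['K'],d['T'],t+M@(G+L*np.array([-s,0,c]))) for L in (26.8,50.8,64.8)]
    print(a,np.array(px).round(1).tolist(),'du/dv',((px[2]-px[0])[0]/(px[2]-px[0])[1]).round(3),((px[2]-px[0])).round(1))
print('seen',[(100+(u+.5)/5-.5,85+(v+.5)/5-.5) for u,v in((440,383),(455,438),(462,467))],22/84)
im=cv2.imread('pics/s11.png')
for v in range(168,182): print(v,[tuple(im[v,u]) for u in ()], im[v,184:200].astype(int).tolist() if v in(174,176,178,179) else '')
E
python3 ax.py
```

```text
[-10.9  -0.   36.6]
[-15.5  -0.   57.4]
[-17.7  -0.   68.6]
len 21.3 tilt 12.6
len 32.7 tilt 12.0

10 [[184.9, 159.4], [187.8, 172.1], [189.4, 179.3]] du/dv 0.225 [ 4.5 19.9]
14 [[185.9, 158.9], [189.6, 171.2], [191.7, 178.2]] du/dv 0.303 [ 5.8 19.3]
17 [[186.6, 158.6], [191.0, 170.5], [193.5, 177.3]] du/dv 0.364 [ 6.8 18.8]
20 [[187.4, 158.2], [192.3, 169.8], [195.1, 176.3]] du/dv 0.428 [ 7.8 18.2]
23 [[188.1, 157.7], [193.6, 168.9], [196.8, 175.3]] du/dv 0.497 [ 8.7 17.5]
seen [(187.6, 161.2), (190.6, 172.2), (192.0, 178.0)] 0.2619047619047619
168 [] 
169 [] 
170 [] 
171 [] 
172 [] 
173 [] 
174 [] [[127, 130, 132], [121, 125, 129], [121, 127, 130], [122, 127, 128], [123, 127, 127], [78, 90, 98], [23, 82, 110], [30, 90, 123], [31, 83, 112], [79, 88, 99], [104, 106, 105], [102, 110, 109], [90, 89, 92], [123, 131, 130], [132, 136, 140], [126, 129, 130]]
175 [] 
176 [] [[131, 136, 136], [112, 117, 119], [92, 98, 97], [96, 102, 104], [84, 86, 90], [84, 82, 83], [30, 64, 80], [40, 93, 125], [40, 96, 124], [33, 75, 103], [40, 36, 36], [42, 40, 42], [39, 38, 43], [54, 56, 57], [64, 67, 67], [25, 27, 27]]
177 [] 
178 [] [[40, 42, 42], [36, 40, 42], [33, 39, 39], [55, 55, 59], [48, 55, 56], [43, 40, 42], [26, 29, 31], [36, 64, 83], [42, 75, 94], [50, 66, 76], [44, 44, 47], [40, 37, 41], [46, 47, 50], [48, 49, 52], [47, 53, 54], [41, 45, 44]]
179 [] [[47, 47, 51], [47, 49, 50], [37, 40, 40], [57, 56, 56], [61, 68, 67], [55, 52, 56], [45, 42, 43], [34, 38, 37], [38, 41, 46], [58, 62, 56], [65, 68, 65], [52, 49, 52], [32, 33, 34], [43, 43, 50], [40, 50, 44], [54, 54, 50]]
180 [] 
181 []
```

```bash
python3 -m handwheel '[[1.5,[-2,0,0],0],[1.5,[-5,0,0],0],[1.5,[-5.5,0,2],0],[1.5,[-5.5,0,5],0],[1.5,[-5.5,0,8],0],[1.5,[-5.5,0,9],0],[1.5,[-5.5,0,9],0]]' 22; python3 -m handwheel '[[1.5,[0.3,0,0],0],[1.5,[0.6,0,0],0],[1.5,[0.9,0,0],0],[1.5,[1.1,0,0],0],[1.5,[1.1,0,0],0]]'
```

```text
clock: 19.42
eef_pos: [577.1, 290.2, 91.0]
eef_rot: [2.016, 2.41, -0.002]
contact_force: [0.2, 0.2, -0.7]
grip_width: 0.225
grasp_force: 44.3
clock: 20.05
eef_pos: [575.0, 302.4, 91.4]
eef_rot: [-2.014, -2.411, -0.0]
contact_force: [0.7, -0.7, -0.7]
grip_width: 0.224
grasp_force: 44.3
```

```bash
for i in 1 2 3 4; do python3 -m handwheel '[[1.5,[0.1,0,0],0],[1.5,[0.2,0,0],0],[1.5,[0.2,0,0],0]]'|egrep 'pos|contact' ; done
```

```text
eef_pos: [574.7, 304.2, 91.3]
contact_force: [-0.7, 0.5, -1.1]
eef_pos: [574.3, 306.2, 91.3]
contact_force: [0.1, 0.0, -0.4]
eef_pos: [574.0, 308.2, 91.3]
contact_force: [0.4, -0.6, -1.4]
eef_pos: [573.6, 310.2, 91.3]
contact_force: [-0.9, 0.6, -0.7]
```

```bash
for i in 1 2 3; do python3 -m handwheel '[[1.5,[0.1,0,0],0],[1.5,[0.15,0,0],0],[1.5,[0.15,0,0],0]]'|egrep 'pos|contact' ; done
```

```text
eef_pos: [573.4, 311.6, 91.3]
contact_force: [0.0, -0.3, -1.4]
eef_pos: [573.1, 313.0, 91.3]
contact_force: [0.3, 0.2, -0.4]
eef_pos: [573.0, 313.7, 91.2]
contact_force: [-0.8, -2.1, -0.8]
```

```bash
python3 -m handwheel '[[1.5,[0.1,0,0],0],[1.5,[0.2,0,0],0],[1.5,[0.25,0,0],0],[1.5,[0.25,0,0],0],[1.5,[0.25,0,0],0]]'|egrep 'pos|contact';python3 -m handwheel '[[1.5,[-0.5,0,0],0],[1.5,[-2,0,0],0],[1.5,[-2,0,-3],0],[1.5,[-2,0,-7],0],[1.5,[-2,0,-9],0],[1.5,[-2,0,-9],0],[1.5,[-2,0,-9],0]]'
python3 - <<'E'
from h import *
s=readout.observe();t=np.array(s['eef_pos']);M=R.from_rotvec(s['eef_rot']).as_matrix()
im,K,T=cam('side','s12.png')
for a in (10,14,17,20,23,26):
    c,q=np.cos(np.radians(a)),np.sin(np.radians(a)); G=np.array([-1.5,0,6])
    print(a,[proj(K,T,t+M@(G+L*np.array([-q,0,c]))).round(1).tolist() for L in (50.8,64.8)])
i=im[155:195,170:225].astype(int);br=(i[...,2]-i[...,0]>30)
for v in range(40):
    u=np.flatnonzero(br[v])
    if len(u): print(155+v,(u+170).tolist())
E
```

```text
eef_pos: [572.9, 314.4, 91.1]
contact_force: [1.0, -7.6, 0.6]
clock: 24.18
eef_pos: [575.0, 296.9, 179.8]
eef_rot: [-2.014, -2.41, 0.003]
contact_force: [-0.1, 0.4, -1.5]
grip_width: 0.225
grasp_force: 44.3
10 [[214.1, 167.1], [215.5, 174.1]]
14 [[215.9, 166.3], [217.7, 173.1]]
17 [[217.2, 165.6], [219.3, 172.2]]
20 [[218.4, 164.8], [220.9, 171.2]]
23 [[219.6, 164.0], [222.5, 170.2]]
26 [[220.9, 163.1], [224.0, 169.1]]
155 [207, 208, 212, 214, 215, 216, 217, 218]
156 [208, 209, 210, 211, 212, 213, 214, 215, 216]
157 [209, 210, 211, 212, 213, 214]
158 [211, 212]
168 [216, 217, 218]
169 [216, 217, 218]
170 [216, 217, 218, 219]
171 [216, 217, 218, 219]
172 [217, 218, 219]
173 [217, 218]
193 [172, 173, 174, 176]
194 [171, 172, 173, 177]
```

```bash
python3 -m handwheel '[[1.5,[0,0,4],0],[1.5,[0,0,8],0],[1.5,[0,0,9],0],[1.5,[0.8,0,9],0],[1.5,[1.6,0,9],0],[1.5,[2.0,0,9],0],[1.5,[2.0,0,9],0]]' 20|egrep 'pos|force'; for i in 1 2; do python3 -m handwheel '[[1.5,[0.1,0,0],0],[1.5,[0.2,0,0],0],[1.5,[0.2,0,0],0]]'|egrep 'pos|force' ; done
```

```text
eef_pos: [573.8, 315.1, 92.6]
contact_force: [1.2, -5.1, -1.8]
grasp_force: 44.3
eef_pos: [573.8, 315.4, 92.5]
contact_force: [2.0, -8.1, -0.8]
grasp_force: 44.3
eef_pos: [573.6, 316.1, 92.4]
contact_force: [2.0, -9.5, -0.9]
grasp_force: 44.3
```

```bash
for i in 1 2 3; do python3 -m handwheel '[[1.5,[0.1,0,0],0],[1.5,[0.2,0,0],0],[1.5,[0.2,0,0],0]]'|egrep 'pos|contact' ; done
```

```text
eef_pos: [573.3, 318.3, 92.1]
contact_force: [1.3, -9.4, -1.7]
eef_pos: [572.9, 319.6, 91.9]
contact_force: [2.5, -10.9, -1.7]
eef_pos: [572.4, 321.8, 92.0]
contact_force: [3.2, -9.7, -1.9]
```

```bash
cat > tip.py <<'E'
from h import *
import sys
s=readout.observe();t=np.array(s['eef_pos']);M=R.from_rotvec(s['eef_rot']).as_matrix();print('pos',t.round(1))
im,K,T=cam('side',sys.argv[1])
P=[]
for a in (10,14,17,20,23,26):
    c,q=np.cos(np.radians(a)),np.sin(np.radians(a)); G=np.array([-1.5,0,6])
    P=[proj(K,T,t+M@(G+L*np.array([-q,0,c]))).round(1) for L in (50.8,64.8)]; print(a,P,'slope',((P[1]-P[0])[0]/(P[1]-P[0])[1]).round(2))
u0,v0=P[1].astype(int); i=im[v0-20:v0+18,u0-28:u0+15].astype(int);br=(i[...,2]-i[...,0])*(i[...,2]-i[...,0]>20)
for v in range(38):
    w=br[v]
    if w.any(): print(v0-20+v,'c %.2f'%((w*np.arange(len(w))).sum()/w.sum()+u0-28),'n',(w>0).sum(),end=' | ')
E
python3 -m handwheel '[[1.5,[-0.5,0,0],0],[1.5,[-2,0,0],0],[1.5,[-2,0,-3],0],[1.5,[-2,0,-7],0],[1.5,[-2,0,-9],0],[1.5,[-2,0,-9],0],[1.5,[-2,0,-9],0]]'; python3 tip.py s13.png
```

```text
clock: 27.85
eef_pos: [573.3, 306.8, 179.9]
eef_rot: [-2.014, -2.41, 0.003]
contact_force: [0.1, -0.3, -1.4]
grip_width: 0.225
grasp_force: 44.0
pos [573.3 306.8 179.9]
10 [array([208.9, 168.2]), array([210.4, 175.3])] slope 0.21
14 [array([210.7, 167.4]), array([212.6, 174.2])] slope 0.28
17 [array([212. , 166.7]), array([214.2, 173.3])] slope 0.33
20 [array([213.3, 165.9]), array([215.8, 172.4])] slope 0.38
23 [array([214.5, 165.1]), array([217.4, 171.3])] slope 0.47
26 [array([215.8, 164.2]), array([218.9, 170.2])] slope 0.52
150 c 214.54 n 4 | 151 c 214.32 n 4 | 152 c 214.77 n 5 | 153 c 215.24 n 5 | 154 c 214.18 n 5 | 155 c 211.85 n 6 | 156 c 210.19 n 8 | 157 c 208.54 n 7 | 158 c 208.22 n 3 | 159 c 208.00 n 1 | 167 c 215.34 n 3 | 168 c 216.60 n 5 | 169 c 215.98 n 3 | 170 c 216.39 n 4 | 171 c 216.82 n 3 | 172 c 216.57 n 2 |
```

```bash
python3 -m handwheel '[[1.5,[0,0,0],10],[1.5,[0,0,0],20],[1.5,[0,0,0],30],[1.5,[0,0,0],40],[1.5,[0,0,0],50],[1.5,[0,0,0],60],[1.5,[0,0,0],70],[1.5,[0,0,0],80]]'>/dev/null; python3 -m handwheel '[[1.5,[0,0,0],10],[1.5,[0,0,0],20],[1.5,[0,0,0],30],[1.5,[0,0,0],40],[1.5,[0,0,0],50],[1.5,[0,0,0],60],[1.5,[0,0,0],65],[1.5,[0,0,0],65]]'; python3 tip.py s14.png; python3 go.py 573 306 180 10.3
```

```text
clock: 29.9
eef_pos: [573.6, 306.8, 179.8]
eef_rot: [2.903, -1.194, -0.001]
contact_force: [0.4, 0.2, -1.1]
grip_width: 0.229
grasp_force: 43.9
pos [573.6 306.8 179.8]
10 [array([200.8, 171.7]), array([200.4, 179.7])] slope -0.05
14 [array([199.9, 172. ]), array([199.2, 180.2])] slope -0.09
17 [array([199.2, 172.2]), array([198.3, 180.5])] slope -0.11
20 [array([198.5, 172.3]), array([197.4, 180.6])] slope -0.13
23 [array([197.8, 172.3]), array([196.5, 180.7])] slope -0.15
26 [array([197.1, 172.2]), array([195.6, 180.6])] slope -0.18
160 c 202.12 n 6 | 174 c 196.21 n 4 | 175 c 196.21 n 4 | 176 c 196.08 n 4 | 177 c 195.94 n 3 | 178 c 195.93 n 3 | 179 c 195.50 n 4 | 180 c 195.58 n 4 | 181 c 195.83 n 3 | 182 c 195.58 n 2 | 193 c 174.01 n 5 | 194 c 173.54 n 5 | 195 c 176.00 n 3 | 196 c 174.20 n 9 | 197 c 173.84 n 7 | pos [573.7 306.8 180.1] yaw -134.66 q7 -2.34 t 29.95 grip 0.22294655461762491 43.94255518913269 [ 0.6  0.4 -0.2]
shift cm [0.007 0.105 0.012] turn 35.04 tilt 0.11
```

```bash
cat > fit.py <<'E'
from h import *
from scipy.optimize import least_squares
d=np.load('side0.npz');K,T=d['K'],d['T']
V=[(np.array([573.3,306.8,179.9]),R.from_rotvec([-2.014,-2.41,.003]).as_matrix(),[(216.7,172.4),(215.4,167)]),
   (np.array([573.65,306.8,179.9]),R.from_rotvec([2.903,-1.194,-.001]).as_matrix(),[(195.5,182.4),(196.25,174)])]
# second pixel: a point along the brass axis, distance free
def f(p,full=0):
    a,gx,dz,py,bu,bv,k1,k2=p; c,s=np.cos(a),np.sin(a);r=[]
    for (t,M,o),k in zip(V,(k1,k2)):
        for L,q in zip((64.8,64.8-k),o): r+=list((proj(K,T,t+M@np.array([gx-L*s,py,6+dz+L*c]))+[bu,bv]-q)/.4)
    return np.r_[r,(gx+1.5)/1.5,dz/2,py/.7,bu/1.2,bv/1.2,(k1-11)/8,(k2-11)/8]
s=least_squares(f,[.35,-1.5,0,0,0,0,11,11]);p=s.x
C=np.sqrt(np.diag(np.linalg.inv(s.jac.T@s.jac)))
print('tilt',np.degrees(p[0]),'+-',np.degrees(C[0]),p.round(2),C.round(2),'cost',s.cost)
print('tip in tool',p[1]-64.8*np.sin(p[0]),p[3],6+p[2]+64.8*np.cos(p[0]))
E
python3 fit.py
```

```text
tilt 23.047377742453598 +- 1.5744398392190793 [ 0.4  -2.82  1.    0.02 -0.87  0.65 11.46 13.51] [0.03 1.39 1.53 0.54 0.25 0.84 1.03 0.86] cost 3.4645431638809927
tip in tool -28.187503584898803 0.02190040084435862 66.6261800670725
```

```bash
python3 -m handwheel '[[1.5,[0,0,0],-10],[1.5,[0,0,0],-20],[1.5,[0,0,0],-30],[1.5,[0,0,0],-40],[1.5,[0,0,0],-50],[1.5,[0,0,0],-60],[1.5,[0,0,0],-70],[1.5,[0,0,0],-80]]'>/dev/null
python3 - <<'E'
from h import *
rs=[]
for n in('side','top'):
    im,K,T=cam(n,n+'15.png')
    hsv=cv2.cvtColor(im,cv2.COLOR_BGR2HSV); m=((hsv[...,0]<8)|(hsv[...,0]>172))&(hsv[...,1]>90)&(hsv[...,2]>90)
    g=proj(K,T,[449.2,193,47]);k,l,st,c=cv2.connectedComponentsWithStats(m.astype(np.uint8));print(n,'pred',g)
    for i in range(1,k):
        if st[i,4]>4 and np.linalg.norm(c[i]-g)<25:
            q=st[i,:2]+(st[i,2:4]-1)/2; print(st[i],q,c[i].round(1),atz(K,T,*c[i],47).round(1));rs.append(ray(K,T,*c[i]))
if len(rs)==2:print(tri(rs))
E
python3 go.py 460 240 160 -9.3
```

```text
side pred [295.00076916 230.52543966]
[289 227  11   8  35] [294.  230.5] [294.  230.6] [449.6 194.7  47. ]
top pred [269.35107451 260.38732872]
[266 256   8   9  31] [269.5 260. ] [269.2 260. ] [450.1 193.3  47. ]
(array([450.29254983, 193.71362625,  46.3836247 ]), np.float64(0.5040561954846138))
pos [574.2 306.7 181.2] yaw -54.63 q7 -1.16 t 31.05 grip 0.2256304447897694 43.93391132354736 [-0.1 -0.7 -1.3]
shift cm [-13.172  -1.165   2.118] turn -45.33 tilt 0.03
```

```bash
python3 go.py 455.3 229.5 150 -9.3
```

```text
pos [574.2 306.7 181.2] yaw -54.63 q7 -1.16 t 31.05 grip 0.2256304447897694 43.93391132354736 [-0.1 -0.7 -1.3]
shift cm [-14.163  -0.58    3.118] turn -45.33 tilt 0.03
```

```bash
python3 -m handwheel '[[1.5,[-2,-0.1,0],-8],[1.5,[-5,-0.2,0],-17],[1.5,[-8,-0.3,0],-26],[1.5,[-11,-0.5,1],-35],[1.5,[-13.5,-0.6,2],-43],[1.5,[-14.1,-0.6,3],-45.3],[1.5,[-14.1,-0.6,3.1],-45.3],[1.5,[-14.1,-0.6,3.1],-45.3]]' 60; python3 go.py 455.3 229.5 137 -9.3
```

```text
clock: 32.05
eef_pos: [456.2, 230.9, 150.5]
eef_rot: [2.399, 2.028, 0.001]
contact_force: [0.7, 0.7, -1.0]
grip_width: 0.221
grasp_force: 61.6
pos [456.2 230.9 150.5] yaw -9.59 q7 -0.46 t 32.05 grip 0.22114700048123934 61.60455822944641 [ 0.7  0.7 -1. ]
shift cm [-0.152 -0.063  1.353] turn -0.29 tilt 0.04
```

Settle at the hover, then compare tip and spot in the side view.

```bash
python3 -m handwheel '[[1.5,[-0.1,-0.05,0.7],0.3],[1.5,[-0.1,-0.05,1.3],0.3],[1.5,[-0.1,-0.05,1.3],0.3],[1.5,[-0.1,-0.05,1.3],0.3]]'
cat > chk.py <<'E'
from h import *
import sys
s=readout.observe();t=np.array(s['eef_pos']);M=R.from_rotvec(s['eef_rot']).as_matrix()
tip=t+M@[-28.2,0,66.6]; print('tip est',tip.round(1),'F',s['contact_force'].round(1),'TCP',t.round(1))
im,K,T=cam('side',sys.argv[1]); g=proj(K,T,tip)+[-.9,.6]; print('tip px pred',g.round(1),'spot px 294.0 230.6')
u0,v0=g.astype(int); i=im[v0-16:v0+10,u0-14:u0+14].astype(int)
for v in range(26): print(v0-16+v,' '.join('%3d/%3d'%(i[v,u,2],i[v,u,2]-i[v,u,0]) for u in range(6,24)))
print(u0-14+6)
E
python3 chk.py s16.png
```

```text
clock: 32.55
eef_pos: [455.0, 229.7, 137.3]
eef_rot: [2.403, 2.024, -0.0]
contact_force: [-0.2, -0.3, 0.2]
grip_width: 0.221
grasp_force: 61.6
tip est [450.2 201.9  70.7] F [-0.2 -0.3  0.2] TCP [455.  229.7 137.3]
tip px pred [289.8 219.3] spot px 294.0 230.6
203 159/152 187/179 124/106 113/ 74  55/  8  39/ -7  36/-10  35/ -6  23/  0  31/  1  31/  3  25/ -4  28/ -2  33/  2  31/  2  26/ -3  36/  0  26/ -5
204 126/103 107/ 74  42/ -1  33/-15  42/ -8  41/ -4  49/ -4  46/ -3  23/ -4  32/ -1  30/  0  33/  7  22/ -3  30/  0  33/  5  30/  3  32/ -4  30/  7
205  35/  4  25/-14  30/-12  38/ -8  41/ -5  49/ -2  48/ -2  43/ -6  38/  1  33/  4  23/ -7  35/  2  32/ -3  35/  0  27/  1  31/ -2  31/ -2  29/  2
206  26/ -7  36/ -3  40/ -2  43/ -5  50/ -1  43/ -1  39/  0  46/ -3  37/ -1  24/  2  28/  0  30/  5  32/ -4  37/  2  34/  1  29/ -1  33/  1  37/  3
207  31/  2  30/  0  44/  0  43/  1  44/ -3  43/ -2  47/ -1  48/  0  43/ -4  38/  0  28/  1  33/  3  36/  2  31/  0  25/  0  33/  5  34/ -3  37/  2
208  32/ -3  32/ -2  37/ -6  44/ -2  43/  3  42/ -4  51/ -1  48/ -1  45/ -2  34/ -2  33/  3  27/  3 
[... 2311 characters left out ...]
  30/ -4  32/  2  34/ -2  35/  0  28/  2  23/  4  24/  4  62/ -2  58/ -3 116/ -7 125/ -3 138/ -3 134/ -5
225  38/  3  28/ -3  31/  4  33/  2  24/ -2  35/  2  36/ -2  32/  0  23/  0  25/  0  61/ -3  85/  1 123/ -8 120/ -5 142/ -6 138/ -5 138/ -2 132/ -9
226  32/  3  32/ -1  35/ -1  36/  1  33/  2  30/  0  27/ -1  18/  0  68/ -2 115/ -4 121/ -1 132/ -6 134/-12 135/-14 129/-17 131/-16 129/-19 128/-17
227  33/ -1  37/ -1  38/  5  30/  2  19/  1  19/  1  66/ -3 115/ -5 127/ -3 142/-10 136/-14 133/-19 147/ 47 161/ 90 163/ 89 160/ 83 159/ 88 155/ 66
228  29/  0  28/  2  26/  1  19/ -1  63/ -1 115/ -4 121/ -6 140/ -6 144/-11 132/-18 152/ 53 163/ 91 173/102 174/123 179/ 77 179/ 78 178/156 173/154
281
```

```bash
python3 -m handwheel '[[1.5,[-0.17,0.03,0.47],0],[1.5,[-0.34,0.05,0.94],0],[1.5,[-0.51,0.05,1.4],0],[1.5,[-0.68,0.05,1.88],0],[1.5,[-0.68,0.05,1.88],0],[1.5,[-0.68,0.05,1.88],0]]'; python3 chk.py s17.png | head -2
python3 - <<'E'
from h import *
s=readout.observe();t=np.array([455.,229.7,137.3]);M=R.from_rotvec([2.403,2.024,0]).as_matrix();d=np.load('side0.npz')
for a in(12,16,20,24,28):
    c,q=np.cos(np.radians(a)),np.sin(np.radians(a));tip=np.array([-28.2,0,66.6])
    P=[proj(d['K'],d['T'],t+M@(tip-k*np.array([-q,0,c]))) for k in(0,30)]
    e=P[0]-P[1];print(a,'slope',(e[0]/e[1]).round(3))
im=cv2.imread('pics/s16.png').astype(int)
i=im[213:219,284:296];w=np.clip(i[...,2]-i[...,0]-10,0,None);print([((w[k]*np.arange(284,296)).sum()/w[k].sum()).round(2) for k in range(6)])
E
```

```text
clock: 33.35
eef_pos: [454.3, 223.0, 118.6]
eef_rot: [2.403, 2.024, 0.0]
contact_force: [-0.1, -1.1, -0.6]
grip_width: 0.224
grasp_force: 61.6
tip est [449.6 195.2  52. ] F [-0.1 -1.1 -0.6] TCP [454.3 223.  118.6]
tip px pred [293.  228.7] spot px 294.0 230.6
12 slope 0.173
16 slope 0.258
20 slope 0.348
24 slope 0.445
28 slope 0.551
[np.float64(289.3), np.float64(288.62), np.float64(288.52), np.float64(288.77), np.float64(289.32), np.float64(289.37)]
```

```bash
python3 -m handwheel '[[1.5,[-0.09,0,0.23],0],[1.5,[-0.17,0,0.47],0],[1.5,[-0.17,0,0.47],0]]'|egrep 'pos|contact'; for i in 1 2 3; do python3 -m handwheel '[[1.5,[-0.035,0,0.094],0],[1.5,[-0.07,0,0.19],0],[1.5,[-0.07,0,0.19],0]]'|egrep 'pos|contact'; done; python3 chk.py s18.png
```

```text
eef_pos: [453.8, 221.1, 113.6]
contact_force: [-0.6, -0.3, -0.2]
eef_pos: [453.9, 220.6, 112.0]
contact_force: [-0.4, 0.9, 0.9]
eef_pos: [453.8, 219.9, 110.0]
contact_force: [1.1, 0.0, 1.9]
eef_pos: [453.7, 219.2, 108.1]
contact_force: [-0.1, 1.3, 2.0]
tip est [448.9 191.4  41.5] F [-0.1  1.3  2. ] TCP [453.7 219.2 108.1]
tip px pred [294.8 233.9] spot px 294.0 230.6
217  93/-14  73/-21 114/ 38 146/116 157/147 170/148 124/ 94 114/ 84  38/  7  17/-16  20/ -9  30/  0  36/  2  31/ -4  31/ -3  33/ -3  29/ -3  36/  1
218  82/ 25 149/121 173/163 142/123 125/ 96 109/ 66  45/ -3  35/-15  20/ -7  30/ -1  34/  2  31/  1  34/  2  36/  2  31/  0  30/ -3  30/  2  30/ -1
219 167/160 131/112 121/ 87  60/ 23  38/  2  38/-10  37/-12  39/ -7  40/  1  31/  1  28/ -7  31/ -2  32/ -1  29/ -4  33/ -5  34/  2  21/ -5  22/  5
220 113/ 97  43/  7  33/-16  39/-10  40/ -9  48/  1  44/ -1  45/ -2  37/ -6  32/  2  35/  0  23/ -3  34/  1  29/  3  25/  4  21/ -2  61/ -1 114/ -4
221  30/-10  31/-14  38/ -7  45/  0  41/ -4  48/ -4  52/ -2  46/  0  42/ -3  29/ -4  34/  2  31/  1  26/  0  17/  1  63/ -1 108/ -6 121/ -
[... 2421 characters left out ...]
 115/ -2 118/ -3 115/ -3 102/ -5  94/ -3 100/ -4 101/ -1 104/ -2  96/ -3 105/  0  99/ -3  94/ -6  98/ -2
239 116/ -2 114/  1 113/ -1 117/ -3 114/ -2 109/ -3 104/ -2  99/ -7  95/ -4  99/ -2 100/ -1 103/ -1  99/  3 101/ -3 103/ -1 100/ -1  96/  2  99/ -4
240 112/ -2 114/ -2 117/ -2 106/ -3 102/ -4 100/ -3  99/ -3  95/ -4 103/ -2 100/ -2 101/ -4 102/ -1  97/ -4 104/ -1 101/ -6 103/ -2 110/  0 105/  0
241 109/ -2 111/  0 103/ -3 103/ -2  95/ -1 102/  1 101/ -6 101/ -4 103/ -4 106/ -3 105/ -1 101/ -5 100/ -2 103/  0 102/ -3 102/ -5 106/ -1  99/ -4
242 105/ -3 100/ -3  96/ -4 107/  0 106/ -4 101/ -2 104/ -2 107/ -3 104/ -1 101/ -3  97/ -7 109/ -3 103/ -4 100/ -4 106/ -5 102/ -2 103/ -4 103/  1
286
```

Tip end at about (294,231) on the ring centre (294,230.6), with roughly half the brass length showing and about 2.7 N on the tool. Let it settle, then hand in.

```bash
for i in 1 2 3; do python3 -m handwheel '[[1.5,[0,0,0],0],[1.5,[0,0,0],0]]'|egrep 'pos|force'; done; python3 -c "
from plant import ctrl
print(ctrl.close_job())"
```

```text
eef_pos: [453.7, 219.2, 108.1]
contact_force: [-0.7, -0.2, 1.6]
grasp_force: 61.8
eef_pos: [453.6, 219.2, 108.1]
contact_force: [0.2, 0.9, 1.5]
grasp_force: 61.8
eef_pos: [453.6, 219.2, 108.1]
contact_force: [-0.0, 1.1, 1.8]
grasp_force: 61.8
the job is handed in; nothing more can be done
None
```

The job is handed in, with no verdict returned: the box and block were set down in the tray and released, and the probe is held on the spot within about 2 mm, tip about half in (about 2.5 N), leaning about 3° more than square by my estimate (limit 8°).

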